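# Clamp a pouch cell in the hinged test jig and hold the pin home

## Robot

A 7-joint arm with a two-finger parallel gripper is mounted at the origin on a cart in front of the work surface, level with it; the furniture and walls round the work are solid. World frame = base frame: x ahead of the robot, y to its left, z up, the work surface at z = 0. Lengths are in m, angles in degrees, forces in N, time in s.
With the tool pointing down it reaches from about 0.425 to 0.875 m from the base axis. Payload 4.7 kg.
Tool frame: the origin (TCP) lies midway between the tips of the shut fingers; the grasp point (between the pads) lies 19 mm behind it; z points along the fingers, y is the direction in which the jaws open and shut (so a half turn about z gives the same grasp; the last joint's range is limited). The gripper opens to 87 mm and grips with 3 to 60 N. Pads are 19 mm wide; open, the fingers measure 117 mm over their backs; the gripper's body (75 mm by 190 mm) begins 51 mm behind the grasp point.
Start: joints at [76.152, 18.392, -4.016, 83.108, 1.295, 78.541, -3.26], TCP at [0.164, -0.629, 0.19] pointing down, gripper open.
Joint ranges: [-163.93, 163.93], [-17.29, 119.83], [-79.2, 71.16], [3.27, 140.29], [-89.18, 269.18], [5.43, 117.66], [-154.24, 154.24]. Speed limits (degrees/s): [147.25, 147.25, 180, 180, 180, 180, 180].

## Interface

Orientations are given as [roll, pitch, yaw] about the fixed x, y, z axes, in that order (R = Rz(yaw) Ry(pitch) Rx(roll)).
In Python, from cell import env gives the robot as it stands. The module is installed in compiled form; this text tells all that it offers.
- The arm moves only by the tool servo_tool, never from a script. Its argument "plan" is a list of rows, each a list of 3 entries, a list of its own where there are three numbers: the opening, from 0 (shut) to 1 (fully open), then the shift along the tool's x, y, z in cm, then the turn, a rotation vector about the tool's x, y, z in degrees. A call has 1 to 20 rows; each row shifts and turns the pose as measured when the row begins, along the tool's axes as they then stand; what a row does not reach is not made up. A row lasts 1/12 s, in which the tool goes at most 41.7 mm and 7.16 degrees, less where a joint would pass 70% of its speed; a pose out of reach is approached as far as the arm can. A call is refused whole if a number of a shift passes 4.17 or a number of a turn 7.16, either way. A call with a gripper value outside its range is refused whole. The fingers move at their own pace and stop on an object; "force" is the grip in N (left out, the last holds). Time passes only in rows, so rows that do not move let the fingers close. It gives the time, the measured TCP pose, the force and the opening at its end, in the units of the state.
- env.get_obs(): the state, without advancing time (a new reading comes with each control period).
- env.read_camera(name): name is "side" or "top"; returns a dict with "image" (420x560x3 uint8, blue, green, red), "fx", "fy", "cx", "cy" (pixels), "rvec" (rotation vector, rad) and "tvec" (3), from world to camera coordinates, as OpenCV has them. Camera axes: x right, y down, z forward; pixel columns grow to the right and rows downward; lengths in m; the calibration is good to about 2 mm. A picture is of the moment at which its call begins. There is no depth.
- env.sign_off(): hands the job in, once; it reports no verdict.
The state is a dict: "time_s": time; "qpos": joint angles; "joint_velocities": joint speeds; "effort": joint torques, N m; "tool_pos": TCP position; "tool_rot": TCP orientation; "force": force on the tool from outside, world axes, zero at the start; "wrist_torque": the same for the moment, N m; "grip_width": finger opening in m.
Only numpy, scipy, OpenCV 4.12 (cv2) and the standard library are available. Lean on these libraries where they do the work, as an engineer would, in place of code of your own. Each camera call takes 0.05 s, during which the arm holds its last target. There are 200 camera calls.

## Task

Lay the battery pouch cell flat on the narrow raised copper bar of the cell test jig, between its white stops, and let go of it. Swing the blue cover down onto the cell, then take the red-headed pin from its stand, put it through the cover's hole into the hole below, and push it fully home so that the sprung cover is pressed completely shut. Finish while still gripping the pin and pressing it down, because the spring lifts the cover as soon as you let up; leave the loose things round about where they are.

Things in the scene. Friction and masses are not known exactly. Their poses are not given: they have to be found in the camera images.
- jig: Cell test jig, fixed: aluminium base plate 180 x 100 x 12 mm; origin at the centre of its underside on the bench, z up, x from the pin end (-x, towards the robot) to the hinge end. A copper bar at the centre carries the cell (see nest). A grey boss 30 x 44 mm, 56 mm above the bench, at x = -55 mm has the pin's hole. Two hinge ears at x = 70 mm, y = +-37 mm are 68 mm high
- nest (a point): Middle of the copper bar's top, 40 mm above the bench; axes as the jig's. The bar is 44 mm long (x), 18 mm wide (y), sprung: sinks up to 8 mm, needing 9 N to start and 16 N at 5 mm. White stops and pegs 6 mm higher than the bar leave the cell, long side along x, about 2.5 mm play all round; 6 mm pegs at x = +-17, y = +-22.5 mm. Fingers fit between them, free down to the 12 mm base plate
- bore (a point): Centre of the mouth of the round hole in the grey boss, in the boss's top face 56 mm above the bench: diameter 10.5 mm, 40 mm deep, vertical; axes as the jig's
- cover_hinge (a point): Middle of the hinge axis, 60 mm above the bench at x = 70 mm of the jig; the axis runs along the jig's y
- cover (a joint): Angle of the blue cover, rad: 0 completely shut (level, on the boss), 1.57 upright, 1.95 at most; starts at 1.6 to 1.9. It stays where it is left (0.15 N m hinge friction). Plate 60 mm wide (y), 8 mm thick (4 mm either side of the hinge axis), reaching 148 mm from the hinge. Lowered, its foot rests on the cell at about 0.07 rad; from there 5 to 9 N at the pin shuts it; released, it springs back
- cover_hole (a point): Centre of the upper (outer) mouth of the cover's round hole, 12 mm diameter, through the 8 mm plate, 125 mm from the hinge; it stands over the boss's hole when the cover is down. The z axis is the cover's outward normal, x runs towards the hinge
- cell: Battery pouch cell, silver-grey with one yellow end, 34 x 46 x 8 mm (its x, y, z), about 40 g; origin at the centre of its underside, long side along its y. It lies flat on the bench at the start. Either end may face the hinge
- pin: Steel locking pin, about 40 g, origin at its lower tip, z up along it: shank 8 mm diameter and 40 mm long, flange 22 mm diameter from 40 to 44 mm, red round head 14 mm diameter from 44 to 72 mm (grip it there). It starts upright in the stand, flange on the stand's top; home, its flange lies on the cover and its tip is 24 mm above the bench
- stand: Black block, fixed, 50 x 50 x 44 mm, with an 11 mm hole in its top for the pin; origin at the centre of its underside
- screwdriver_y: Bystander: yellow screwdriver lying on the bench, 24 x 169 x 22 mm, loose; origin at the centre of its underside
- speaker: Bystander: grey loudspeaker, 55 mm diameter, 16 mm high, loose; origin at the centre of its underside
- terminals: Bystander: row of green terminals, 14 x 62 x 25 mm, loose; origin at the centre of its underside
- marker: Bystander: red and white marker pen, 12 x 136 x 14 mm, loose; origin at the centre of its underside
There are look-alikes about, which are no part of the job. Several things look just like the cell: the one meant starts farthest from the robot's base.

How it is judged:
By the outcome, as a careful person would: the job done as asked, in the order asked, and still so for the second after the job is handed in, while the arm keeps its last pose, push and grip.
It also fails if it takes over 72 s, if anything falls off the work surface, if the arm or the gripper's body presses on something with over 40 N, if the wrist force passes 120 N, or if a joint passes its speed limit or range.

## Working session

There is one attempt and no reset: what is moved stays moved. The work goes in short steps, Python scripts to look and compute and a tool call to move; the robot and the scene stay as the last step left them, time stands still between calls to the robot, and variables do not carry over. Pictures are saved under pics/ and viewed, about 8 in all and at most 12, crops included, and the job is handed in when it is done.

Besides the shell and the picture viewer there is one more tool, called after "Call:" by a JSON object that holds its "fn" and its "kwargs". servo_tool: Moves the arm, as the interface text tells. Its arguments: {"type":"object","properties":{"plan":{"type":"array"},"force":{"type":"number"}},"required":["plan"]}

```bash
mkdir -p pics
cat > h.py <<'E'
import numpy as np, cv2
from cell import env
from scipy.spatial.transform import Rotation as Rn
def cam(n):
    c=env.read_camera(n); R=cv2.Rodrigues(np.array(c['rvec'],float))[0]; t=np.array(c['tvec'],float).ravel()
    c['R']=R;c['t']=t;c['o']=-R.T@t; return c
def ray(c,uv):
    d=np.array([(uv[0]-c['cx'])/c['fx'],(uv[1]-c['cy'])/c['fy'],1.]); d=c['R'].T@d; return c['o'],d/np.linalg.norm(d)
def onz(c,uv,z):
    o,d=ray(c,uv); return o+d*(z-o[2])/d[2]
def proj(c,p):
    q=c['R']@np.array(p,float)+c['t']; return np.array([c['fx']*q[0]/q[2]+c['cx'],c['fy']*q[1]/q[2]+c['cy']])
def tri(c1,u1,c2,u2):
    o1,d1=ray(c1,u1);o2,d2=ray(c2,u2)
    s=np.linalg.lstsq(np.c_[d1,-d2],o2-o1,rcond=None)[0]
    a=o1+d1*s[0];b=o2+d2*s[1]; return (a+b)/2,np.linalg.norm(a-b)
E
python3 - <<'E'
from h import *
for n in('top','side'):
    c=cam(n); cv2.imwrite(f'pics/{n}0.png',c['image']); print(n,c['o'].round(3),c['fx'],c['cx'],c['cy'],c['R'].round(2).tolist())
print(env.get_obs())
E
```

```text
top [0.302 0.025 1.418] 474.1915899919354 278.6178700949385 211.30674836588443 [[0.02, -1.0, 0.03], [-0.99, -0.02, -0.14], [0.14, -0.02, -0.99]]
side [ 0.099 -1.144  0.769] 396.5517491471605 280.57009792176285 206.48791942426865 [[0.94, -0.34, 0.01], [-0.16, -0.46, -0.87], [0.3, 0.82, -0.49]]
{'time_s': 0.1, 'qpos': array([76.15285392, 18.43524514, -4.01619079, 83.16942023,  1.29683742,
       78.54045315, -3.25883791]), 'joint_velocities': array([ 0.01038786, -0.01955189, -0.0238061 , -0.19136849, -0.05647647,
        0.02908915,  0.03393765]), 'effort': array([ 6.68074190e-04, -4.92571270e+01, -4.05641366e-01, -3.13402569e+01,
       -6.42520166e-02,  3.94469930e-02,  8.73410340e-05]), 'tool_pos': array([ 0.16425058, -0.62832457,  0.18895291]), 'tool_rot': array([-1.79900220e+02,  7.09808644e-03,  1.46589346e+01]), 'force': array([-0.13677665,  0.24488262, -0.2494477 ]), 'wrist_torque': array([ 0.05124368, -0.03884955,  0.03376235]), 'grip_width': 0.08726471364711441}
```

View pics/top0.png

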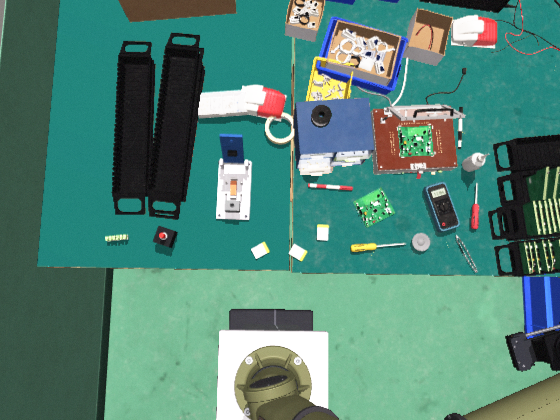

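View pics/side0.png

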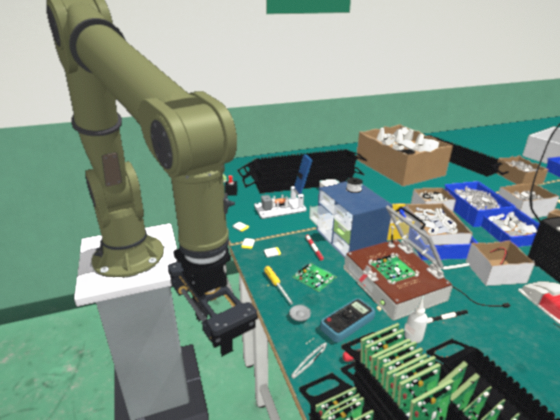

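The top view shows the jig at about (234,190), the blue cover at (232,148), the red pin in its stand at (165,236), and three cells at (261,250), (298,252) and (323,232). Next I'll measure these.

Run:
```python
from h import *
c=cam('top'); im=c['image']; hsv=cv2.cvtColor(im,cv2.COLOR_BGR2HSV)
print('base px',proj(c,[0,0,0]))
# cells
m=((hsv[...,1]<70)&(hsv[...,2]>120))|((hsv[...,0]>18)&(hsv[...,0]<38)&(hsv[...,2]>140)&(hsv[...,1]>70))
for (u,v) in((261,250),(298,252),(323,232)):
    k=np.zeros(m.shape,np.uint8); k[v-14:v+15,u-14:u+15]=m[v-14:v+15,u-14:u+15]
    cs=max(cv2.findContours(k,0,2)[0],key=cv2.contourArea)
    P=np.array([onz(c,p[0],.008)[:2] for p in cs],np.float32)
    r=cv2.minAreaRect(P*1000); print('cell',r, np.hypot(*r[0]))
# jig: white/aluminium
k=((hsv[...,1]<60)&(hsv[...,2]>110)).astype(np.uint8); k[:155]=0;k[225:]=0;k[:,:210]=0;k[:,258:]=0
cs=max(cv2.findContours(k,0,2)[0],key=cv2.contourArea)
P=np.array([onz(c,p[0],.012)[:2] for p in cs],np.float32); print('jig',cv2.minAreaRect(P*1000))
# pin red
k=((hsv[...,1]>120)&((hsv[...,0]<8)|(hsv[...,0]>172))&(hsv[...,2]>90)).astype(np.uint8);k2=np.zeros_like(k);k2[222:250,150:180]=k[222:250,150:180]
ys,xs=np.nonzero(k2);print('pin px',xs.mean(),ys.mean(),len(xs),onz(c,(xs.mean(),ys.mean()),.072),)
# stand black
k=(hsv[...,2]<60).astype(np.uint8);k2=np.zeros_like(k);k2[222:250,150:180]=k[222:250,150:180]
cs=max(cv2.findContours(k2,0,2)[0],key=cv2.contourArea)
P=np.array([onz(c,p[0],.044)[:2] for p in cs],np.float32); print('stand',cv2.minAreaRect(P*1000))
crop=im[125:265,200:340]; cv2.imwrite('pics/t1.png',cv2.resize(crop,None,fx=4.2,fy=4.2,interpolation=cv2.INTER_CUBIC))
```

```text
base px [272.07584658 383.56772911]
cell ((382.43212890625, 43.578460693359375), (35.86561584472656, 46.36766815185547), 27.6541690826416) 384.90702183276585
cell ((382.82794189453125, -62.157630920410156), (64.06462860107422, 41.21728515625), 48.34086227416992) 387.8412100033215
cell ((439.14947509765625, -143.1339874267578), (48.148738861083984, 33.07849884033203), 0.2607802152633667) 461.88699898917946
jig ((564.93408203125, 125.53549194335938), (100.63066101074219, 185.4008331298828), 89.02629852294922)
pin px 161.4 234.76666666666668 30 [0.41668713 0.32147125 0.072     ]
stand ((414.00933837890625, 317.5849609375), (57.787654876708984, 48.895809173583984), 72.60345458984375)
```

View pics/t1.png

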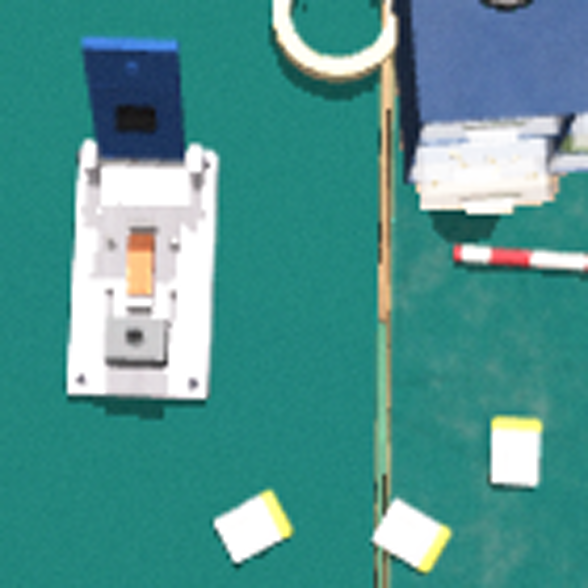

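The crop shows the boss bore at about (135,336) and the copper bar from (127,230) to (155,297). The target cell is at (515,453), with its yellow end towards +x.

Run:
```python
from h import *
c=cam('top'); s=cam('side'); f=lambda x,y:((x+.5)/4.2+200-.5,(y+.5)/4.2+125-.5)
for n,p,z in(('bore',(135,336),.056),('bossBL',(105,361),.056),('bossBR',(168,365),.056),('bossTL',(107,317),.056),('bossTR',(170,318),.056),('baseBL',(67,394),.012),('baseBR',(208,398),.012),('baseTR',(218,152),.012),('baseTL',(79,150),.012),('gun',(200,-95),.0)):
    print(n,(onz(c,f(*p),z)*1000).round(1))
hsv=cv2.cvtColor(c['image'],cv2.COLOR_BGR2HSV)
def big(k,b):
    m=np.zeros(k.shape,np.uint8);m[b[1]:b[3],b[0]:b[2]]=k[b[1]:b[3],b[0]:b[2]]
    return max(cv2.findContours(m,0,2)[0],key=cv2.contourArea)
k=(hsv[...,0]>3)&(hsv[...,0]<20)&(hsv[...,1]>90)
cs=big(k,(220,170,245,205)); P=np.array([onz(c,p[0],.04)[:2] for p in cs],np.float32);print('copper',cv2.minAreaRect(P*1000))
# cover side view: blue
h2=cv2.cvtColor(s['image'],cv2.COLOR_BGR2HSV)
k=(h2[...,0]>100)&(h2[...,0]<125)&(h2[...,1]>100); cs=big(k,(285,145,320,200)); print('cover side',cs.reshape(-1,2).min(0),cs.reshape(-1,2).max(0),cv2.boxPoints(cv2.minAreaRect(cs)).round(1).tolist())
hy=(.645,.125)
for th in(1.6,1.7,1.8,1.9):
  for r in(148,):
    print(th,[(proj(q,[.635-.148*np.cos(th),y,.06+.148*np.sin(th)])).round(1).tolist() for q in(s,c) for y in(.095,.155)])
print('top cover top edge px',f(84,38),f(180,40))
x=s['image'][140:300,215:375]; cv2.imwrite('pics/s1.png',cv2.resize(x,None,fx=3.7,fy=3.7,interpolation=cv2.INTER_CUBIC))
```

```text
bore [509.3 126.7  56. ]
bossBL [491.5 146.8  56. ]
bossBR [489.6 103.4  56. ]
bossTL [522.2 146.4  56. ]
bossTR [522.4 102.9  56. ]
baseBL [473.5 176.8  12. ]
baseBR [472.5  76.9  12. ]
baseTR [651.7  74.1  12. ]
baseTL [650.9 174.2  12. ]
gun [842.1  92.3   0. ]
copper ((562.9126586914062, 125.7996826171875), (38.976417541503906, 17.669357299804688), 1.2237244844436646)
cover side [294 155] [312 192] [[291.8999938964844, 190.0], [302.29998779296875, 153.39999389648438], [313.5, 156.60000610351562], [303.1000061035156, 193.1999969482422]]
1.6 [[302.4, 159.7], [296.3, 153.9], [241.2, 147.1], [218.3, 146.5]]
1.7 [[306.1, 159.5], [299.9, 153.7], [241.4, 141.7], [218.5, 141.2]]
1.8 [[309.7, 159.7], [303.4, 153.9], [241.6, 136.7], [218.8, 136.1]]
1.9 [[313.2, 160.2], [306.8, 154.5], [241.8, 131.9], [219.1, 131.4]]
top cover top edge px (219.61904761904762, 133.66666666666666) (242.47619047619048, 134.14285714285714)
```

View pics/s1.png

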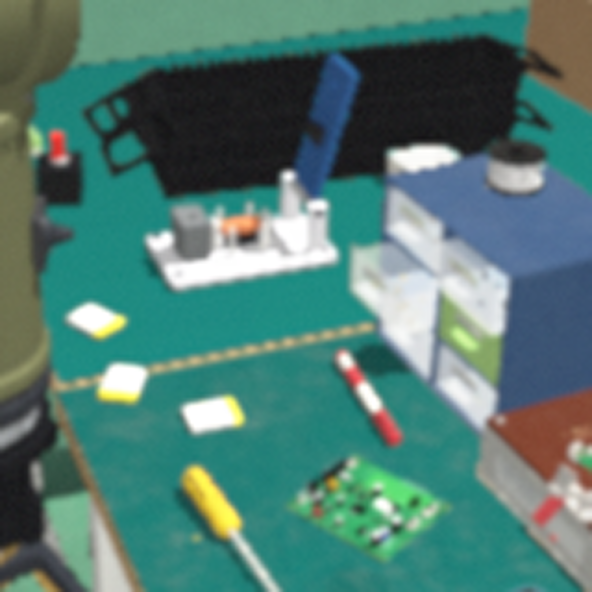

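Call:
{"fn": "servo_tool", "kwargs": {"plan": [[0.65, [0, 0, 0], [0, 0, 7.1]], [0.65, [0, 0, 0], [0, 0, 7.1]], [0.65, [1.5, -3.0, 0], [0, 0, 0]], [0.65, [1.9, -3.4, 0], [0, 0, 0]], [0.65, [1.9, -3.4, 0], [0, 0, 0]], [0.65, [1.9, -3.4, 0], [0, 0, 0]], [0.65, [1.9, -3.4, 0], [0, 0, 0]], [0.65, [1.9, -3.4, 0], [0, 0, 0]], [0.65, [1.9, -3.4, 0], [0, 0, 0]], [0.65, [1.9, -3.4, 0], [0, 0, 0]], [0.65, [0, 0, 0], [0, 0, 0]]], "force": 15}}

```text
time_s: 1.17
tool_pos: [0.316, -0.3512, 0.185]
tool_rot: [-179.9, 0.2, -0.7]
force: [0.6, 0.4, 0.0]
grip_width: 0.0569
```

Call:
{"fn": "servo_tool", "kwargs": {"plan": [[0.65, [2.0, -3.4, 0], [0, 0, 0]], [0.65, [2.0, -3.4, 0], [0, 0, 0]], [0.65, [2.0, -3.4, 0], [0, 0, 0]], [0.65, [2.0, -3.4, 0.5], [0, 0, -0.4]], [0.65, [2.0, -3.4, 1], [0, 0, 0]], [0.65, [2.0, -3.4, 2], [0, 0, 0]], [0.65, [0, 0, 4], [0, 0, 0]], [0.65, [0, 0, 3], [0, 0, 0]], [0.65, [0, 0, 0], [0, 0, 0]], [0.65, [0, 0, 0], [0, 0, 0]]]}}

```text
time_s: 2.0
tool_pos: [0.4417, -0.1469, 0.0822]
tool_rot: [179.7, -0.4, 0.1]
force: [-0.1, -0.2, 0.5]
grip_width: 0.0564
```

Run:
```python
from h import *
c=cam('top'); o=env.get_obs(); print(o['tool_pos'],o['tool_rot'],o['qpos'])
cv2.imwrite('pics/t2.png',cv2.resize(c['image'][170:270,250:390],None,fx=5,fy=5,interpolation=cv2.INTER_CUBIC))
s=cam('side');cv2.imwrite('pics/s2.png',cv2.resize(s['image'][180:300,220:360],None,fx=4,fy=4,interpolation=cv2.INTER_CUBIC))
```

```text
[ 0.441407   -0.14704271  0.08230907] [ 1.79668842e+02 -3.77271382e-01  3.50474771e-02] [ 45.92342381   1.75648739 -31.15665885 115.54910648   1.27654626
  62.5039833  -75.76879277]
```

View pics/s2.png

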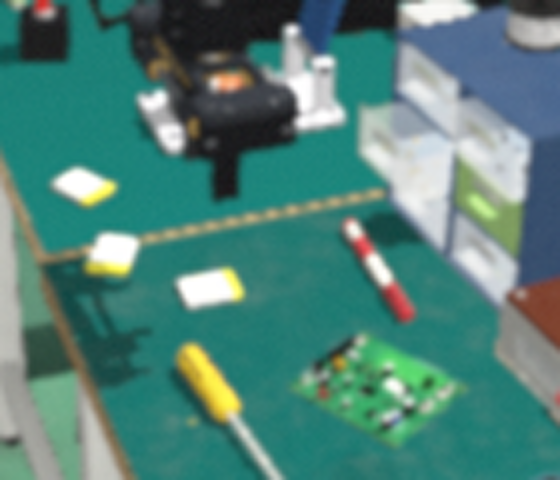

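The view shows the gripper hanging over the target cell, which lies at about (210,287), with everything around it clear. Descending.

Call:
{"fn": "servo_tool", "kwargs": {"plan": [[0.65, [-0.2, -0.4, 3], [0.3, -0.4, 0]], [0.65, [0, 0, 3], [0, 0, 0]], [0.65, [0, 0, 1.5], [0, 0, 0]], [0.65, [0, 0, 0], [0, 0, 0]]]}}

```text
time_s: 2.43
tool_pos: [0.4479, -0.1517, 0.0154]
tool_rot: [179.4, -1.0, -0.5]
force: [-0.7, 0.7, 0.1]
grip_width: 0.0563
```

Call:
{"fn": "servo_tool", "kwargs": {"plan": [[0.65, [-0.8, -0.8, 0], [0, 0, -0.5]], [0.65, [0, 0, 0], [0, 0, 0]]]}}

```text
time_s: 2.6
tool_pos: [0.441, -0.1449, 0.0179]
tool_rot: [179.3, -1.1, -0.1]
force: [-0.5, 0.4, -0.2]
grip_width: 0.0564
```

Run:
```python
from h import *
o=env.get_obs(); print(o['tool_pos'],o['tool_rot'],o['qpos'],o['joint_velocities'])
```

```text
[ 0.44096983 -0.14489921  0.01791672] [ 1.79311618e+02 -1.10324518e+00 -1.08562015e-01] [ 45.02034145   6.12856192 -31.50356354 119.91858929   4.47849882
  53.69809759 -79.03386879] [ 1.16479173  0.18071576  1.43129704 -4.11547915  1.34051508 -0.75330901
 -0.05294154]
```

Call:
{"fn": "servo_tool", "kwargs": {"plan": [[0.65, [-0.1, -0.2, 0.4], [0.7, -1.1, 0]], [0.65, [0, 0, 0.5], [0, 0, 0]], [0.65, [0, 0, 0], [0, 0, 0]], [0.65, [0, 0, 0], [0, 0, 0]]]}}

```text
time_s: 2.93
tool_pos: [0.4436, -0.1452, 0.0135]
tool_rot: [179.8, -0.4, -0.2]
force: [0.4, 0.6, 0.2]
grip_width: 0.0568
```

Call:
{"fn": "servo_tool", "kwargs": {"plan": [[0.65, [-0.4, -0.2, 0.6], [0.2, -0.4, 0]], [0.65, [-0.2, 0, 0.5], [0, 0, 0]], [0.65, [0, 0, 0], [0, 0, 0]]]}}

```text
time_s: 3.18
tool_pos: [0.4379, -0.1433, 0.0022]
tool_rot: [179.9, -0.0, -0.2]
force: [-0.3, -0.4, -0.7]
grip_width: 0.0565
```

Call:
{"fn": "servo_tool", "kwargs": {"plan": [[0, [0, 0, 0], [0, 0, 0]], [0, [0, 0, 0], [0, 0, 0]], [0, [0, 0, 0], [0, 0, 0]], [0, [0, 0, 0], [0, 0, 0]], [0, [0, 0, 0], [0, 0, 0]], [0, [0, 0, 0], [0, 0, 0]]], "force": 15}}

```text
time_s: 3.68
tool_pos: [0.4372, -0.143, 0.0015]
tool_rot: [180.0, 0.1, -0.2]
force: [0.2, 0.9, -0.2]
grip_width: 0.0247
```

Call:
{"fn": "servo_tool", "kwargs": {"plan": [[0, [0, 0, 0], [0, 0, 0]], [0, [0, 0, 0], [0, 0, 0]]]}}

```text
time_s: 3.85
tool_pos: [0.4374, -0.1431, 0.0017]
tool_rot: [180.0, 0.0, -0.2]
force: [0.2, -0.3, 0.2]
grip_width: 0.0115
```

Run:
```python
from h import *
c=cam('top');s=cam('side')
a=cv2.resize(s['image'][200:300,240:360],(600,500),interpolation=cv2.INTER_CUBIC)
print(proj(s,[.4372,-.143,0]),proj(c,[.4372,-.143,0]),env.get_obs()['grip_width'])
cv2.imwrite('pics/s3.png',a)
```

```text
[271.61509553 253.23287752] [322.14889568 232.89799459] 0.004364411246081081
```

View pics/s3.png

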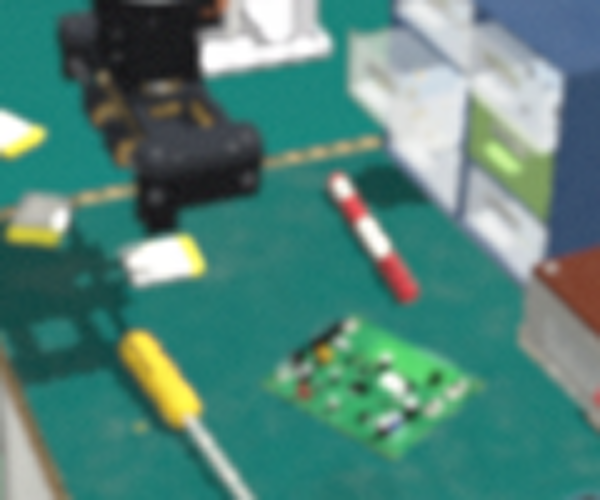

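The side view shows the cell unmoved at about (163,260). The visible fingertip ends at (155,225), above or behind it, so I'll compare where the TCP should project.

Run:
```python
from h import *
c=cam('top');s=cam('side')
for p in([.1643,-.6283,.189],[.4414,-.147,.0823],[.4374,-.1431,.0017]): print(proj(s,p),proj(c,p))
o=env.get_obs();print(o)
print(tri(c,(322.5,232.5),s,(272.6,252)))
x=c['image'][170:290,250:410]; cv2.imwrite('pics/t3.png',cv2.resize(x,None,fx=4.5,fy=4.5,interpolation=cv2.INTER_CUBIC))
```

```text
[215.93047162 346.76663708] [519.5402196  335.70395513]
[273.12914792 232.51383945] [326.98506537 228.75746031]
[271.67985113 252.81465442] [322.24912395 232.77977905]
{'time_s': 4.05, 'qpos': array([ 44.66324088,   8.29358367, -31.32072385, 120.01295346,
         5.42506361,  53.04637144, -79.8479597 ]), 'joint_velocities': array([ 0.06283429,  0.05042279,  0.0412786 ,  0.01046559, -0.09193302,
       -0.05692216,  0.01586987]), 'effort': array([-7.26883172e-04, -2.98036999e+01, -1.96077280e+00, -2.54836893e+01,
       -2.70472351e-02, -6.57578185e-02, -6.60227124e-05]), 'tool_pos': array([ 0.43733972, -0.14302701,  0.00161005]), 'tool_rot': array([ 1.79976055e+02,  4.05741782e-02, -1.87156658e-01]), 'force': array([-0.25722273, -0.22682432, -0.37776175]), 'wrist_torque': array([ 0.0236429 , -0.0195871 , -0.01816353]), 'grip_width': 0.0018158316608938528}
(array([ 0.43912023, -0.14378493,  0.00478546]), np.float64(0.0023763341356318676))
```

View pics/t3.png

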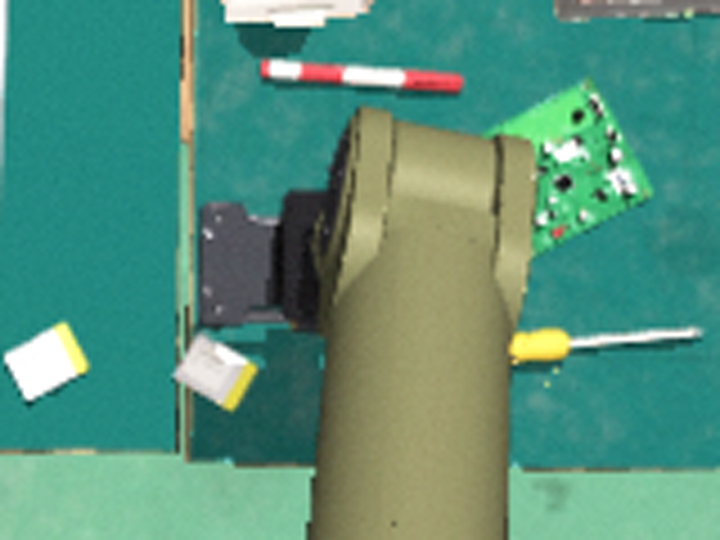

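Seen from above, the gripper body (left edge about x=200 of the crop, rows 203–327) hides the fingers. I'll check the reported pose against the pictures numerically.

Run:
```python
from h import *
c=cam('top');s=cam('side');t=np.array([.4373,-.143,.0016])
for z in(.07,.1,.13,.16): print(z,[(proj(c,t+[dx,.095,z])-[250,170])*4.5 for dx in(-.0375,.0375)])
for z in(0,.01,.02,.025,.03,.035): print(z,(proj(s,t+[0,0,z])-[240,200])*5, (proj(s,t+[-.009,0,z])-[240,200])*5,(proj(s,t+[.009,0,z])-[240,200])*5)
g=cv2.cvtColor(s['image'],cv2.COLOR_BGR2GRAY); print(g[238:258,266:278])
```

```text
0.07 [array([187.99007061, 328.75032365]), array([189.39168553, 211.04765635])]
0.1 [array([190.64957672, 325.2723829 ]), array([192.06174092, 204.9669968 ])]
0.13 [array([193.43162247, 321.63419225]), array([194.85383938, 198.60840206])]
0.16 [array([196.34487679, 317.82441498]), array([197.77654414, 191.95237062])]
0 [158.20593441 264.14299142] [145.16271917 266.88232581] [171.1947467  261.41508274]
0.01 [158.11754311 251.6445803 ] [145.02461325 254.36804286] [171.15565614 248.9325202 ]
0.02 [158.02847937 239.05108797] [144.88545449 241.75835706] [171.11626883 236.35519656]
0.025 [157.98369293 232.71834664] [144.81547651 235.41739651] [171.09646283 230.03066148]
0.03 [157.93873549 226.36142529] [144.74523078 229.05217327] [171.07658137 223.68202865]
0.035 [157.89360606 219.98018517] [144.67471575 222.66254782] [171.05662401 217.30916007]
[[131  89  40  38  58  59  47  33  28  26  28  30]
 [109  72  38  42  63  69  52  32  28  27  25  27]
 [ 89  59  36  37  49  55  43  32  30  28  30  34]
 [ 82  60  38  29  34  36  32  27  30  38  49  58]
 [ 85  62  37  27  25  27  29  26  36  56  74  83]
 [ 85  62  39  30  27  26  24  27  39  66  85  97]
 [ 89  70  50  35  29  27  28  36  48  72  91 100]
 [ 93  83  62  46  35  42  44  54  66  86 100 102]
 [ 95  91  75  65  64  74  85  96 109 122 130 126]
 [102 101 102 107 118 133 147 168 185 195 199 185]
 [136 142 156 182 204 219 231 242 246 245 239 231]
 [200 195 216 245 253 255 255 255 254 252 246 239]
 [231 218 231 254 255 255 255 255 254 253 250 243]
 [211 203 224 251 255 255 255 255 254 254 253 247]
 [177 188 210 241 254 255 255 255 255 254 254 251]
 [178 211 225 239 252 254 255 255 254 254 253 252]
 [185 236 245 247 250 251 251 249 245 237 232 226]
 [168 232 243 238 231 225 219 210 192 174 161 154]
 [139 186 202 187 168 158 150 139 128 116 110 106]
 [108 133 138 129 117 111 108 103 100  97  96  96]]
```

Seen from the side, the tips look about 28 mm higher than the reported z. I'll open and descend in small steps, watching the force.

Call:
{"fn": "servo_tool", "kwargs": {"plan": [[0.65, [0, 0, 0], [0, 0, 0]], [0.65, [0, 0, 0], [0, 0, 0]], [0.65, [0, 0, 0], [0, 0, 0]], [0.65, [0, 0, 0], [0, 0, 0]], [0.65, [0, 0, 0], [0, 0, 0]], [0.65, [0, 0, 0], [0, 0, 0]], [0.65, [0.1, 0, 0.4], [0, 0, -0.2]], [0.65, [0, 0, 0.4], [0, 0, 0]], [0.65, [0, 0, 0], [0, 0, 0]]]}}

```text
time_s: 4.9
tool_pos: [0.4386, -0.1432, -0.007]
tool_rot: [180.0, 0.0, 0.0]
force: [-1.0, 0.7, 0.0]
grip_width: 0.0514
```

Call:
{"fn": "servo_tool", "kwargs": {"plan": [[0.65, [0, 0, 0.5], [0, 0, 0]], [0.65, [0, 0, 0.5], [0, 0, 0]], [0.65, [0, 0, 0.3], [0, 0, 0]], [0.65, [0, 0, 0], [0, 0, 0]]]}}

```text
time_s: 5.23
tool_pos: [0.4381, -0.1429, -0.022]
tool_rot: [180.0, 0.1, 0.0]
force: [-0.3, -0.5, 0.8]
grip_width: 0.0563
```

Run:
```python
from h import *
s=cam('side');o=env.get_obs();print(o['tool_pos'],o['force'],o['grip_width'],o['qpos'])
cv2.imwrite('pics/s4.png',cv2.resize(s['image'][200:280,230:340],None,fx=6,fy=6,interpolation=cv2.INTER_CUBIC))
```

```text
[ 0.4381336  -0.1429406  -0.02182836] [-0.12271436  0.41828663  0.11129655] 0.0563329694644653 [ 44.03254996  10.73215503 -31.02795948 120.82612695   7.20277779
  50.24035043 -81.14464933]
```

View pics/s4.png

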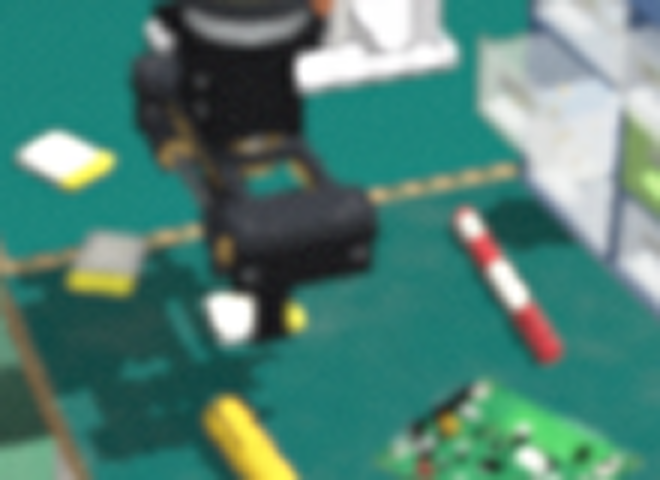

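The near finger now straddles the cell: fingertip at about (268,340), cell on either side of it. The offset is confirmed, so I'll probe for the bench.

Call:
{"fn": "servo_tool", "kwargs": {"plan": [[0.65, [0, 0, 0.25], [0, 0, 0]], [0.65, [0, 0, 0.2], [0, 0, 0]], [0.65, [0, 0, 0], [0, 0, 0]]]}}

```text
time_s: 5.53
tool_pos: [0.4383, -0.143, -0.0267]
tool_rot: [180.0, 0.1, 0.0]
force: [-0.4, -0.2, -0.1]
grip_width: 0.0565
```

Call:
{"fn": "servo_tool", "kwargs": {"plan": [[0.65, [0, 0, 0.15], [0, 0, 0]], [0.65, [0, 0, 0.15], [0, 0, 0]]]}}

```text
time_s: 5.7
tool_pos: [0.4387, -0.1431, -0.0296]
tool_rot: [180.0, 0.0, 0.0]
force: [0.5, 0.4, -0.0]
grip_width: 0.0565
```

Call:
{"fn": "servo_tool", "kwargs": {"plan": [[0.65, [0, 0, 0.12], [0, 0, 0]], [0.65, [0, 0, 0.1], [0, 0, 0]]]}}

```text
time_s: 5.87
tool_pos: [0.4388, -0.1432, -0.0319]
tool_rot: [180.0, 0.0, 0.0]
force: [0.4, 0.5, 0.4]
grip_width: 0.0565
```

Call:
{"fn": "servo_tool", "kwargs": {"plan": [[0.65, [0, 0, 0.1], [0, 0, 0]], [0.65, [0, 0, 0.1], [0, 0, 0]]]}}

```text
time_s: 6.03
tool_pos: [0.4388, -0.1432, -0.0322]
tool_rot: [179.9, 0.1, 0.0]
force: [-5.6, 1.7, 14.0]
grip_width: 0.0567
```

Contact at reported z = −0.032, so true z ≈ reported + 32 mm. Lifting 2 mm and gripping.

Call:
{"fn": "servo_tool", "kwargs": {"plan": [[0.65, [0, 0, -0.2], [0, 0, 0]], [0.3, [0, 0, 0], [0, 0, 0]], [0.3, [0, 0, 0], [0, 0, 0]], [0.3, [0, 0, 0], [0, 0, 0]], [0.3, [0, 0, 0], [0, 0, 0]], [0.3, [0, 0, 0], [0, 0, 0]], [0.3, [0, 0, 0], [0, 0, 0]], [0.3, [0, 0, 0], [0, 0, 0]]], "force": 12}}

```text
time_s: 6.7
tool_pos: [0.4392, -0.1433, -0.0299]
tool_rot: [179.9, 0.1, 0.0]
force: [-0.2, 0.2, 0.7]
grip_width: 0.0338
```

Call:
{"fn": "servo_tool", "kwargs": {"plan": [[0.3, [0, 0, -2], [0, 0, 0]], [0.3, [0, 0, -3], [0, 0, 0]], [0.3, [0, 0, -3], [0, 0, 0]], [0.3, [0, 0, -1.5], [0, 0, 0]], [0.3, [0.5, -3.0, 0], [0, 0, 0]], [0.3, [0.5, -3.4, 0], [0, 0, 0]], [0.3, [0.5, -3.4, 0], [0, 0, 0]], [0.3, [0.5, -3.4, 0], [0, 0, 0]], [0.3, [0, 0, 0], [0, 0, 0]]]}}

```text
time_s: 7.45
tool_pos: [0.459, -0.0084, 0.0684]
tool_rot: [-180.0, 0.1, -0.5]
force: [-0.3, 0.3, -0.8]
grip_width: 0.0336
```

Call:
{"fn": "servo_tool", "kwargs": {"plan": [[0.3, [2.0, -2.6, 0], [0, 0, 0]], [0.3, [2.0, -2.6, 0], [0, 0, 0]], [0.3, [2.0, -2.6, 0], [0, 0, 0]], [0.3, [2.0, -2.6, 0], [0, 0, 0]], [0.3, [2.0, -2.6, 0], [0, 0, 0.4]], [0.3, [0.3, -0.4, 0], [0, 0, 0]], [0.3, [0, 0, 0], [0, 0, 0]]]}}

```text
time_s: 8.03
tool_pos: [0.565, 0.13, 0.0647]
tool_rot: [179.9, 0.3, -0.9]
force: [-0.1, -1.0, -1.5]
grip_width: 0.0336
```

Run:
```python
from h import *
s=cam('side');c=cam('top');o=env.get_obs();print(o['tool_pos'],o['tool_rot'],o['qpos'])
a=cv2.resize(s['image'][160:230,250:330],(640,560),interpolation=cv2.INTER_CUBIC)
cv2.imwrite('pics/s5.png',a); cv2.imwrite('pics/t5.png',c['image'])
```

```text
[0.56410929 0.12828178 0.06477965] [179.84332815   0.29168566  -1.02132951] [  20.48118998   20.67878605  -42.82427396  100.55243862   15.38607824
   65.11992175 -118.15340108]
```

View pics/s5.png

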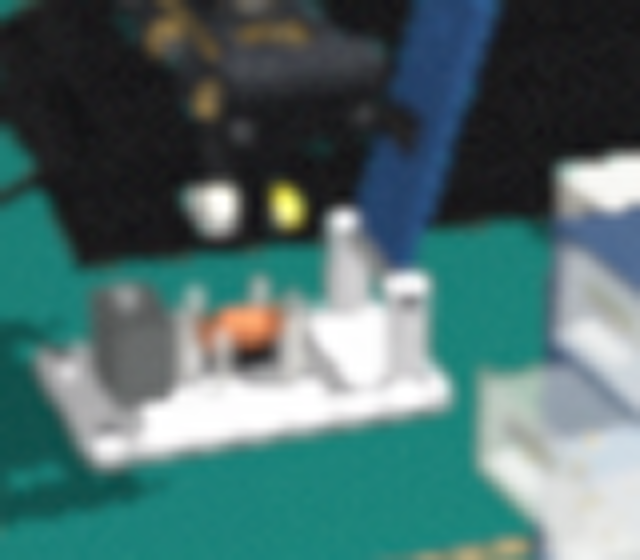

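The cell hangs level at about (245,208), above the copper bar at (240,325). Descending.

Call:
{"fn": "servo_tool", "kwargs": {"plan": [[0.3, [-0.2, 0.3, 1.5], [0.1, -0.3, -0.1]], [0.3, [0, 0, 1.5], [0, 0, 0]], [0.3, [0, 0, 1.0], [0, 0, 0]], [0.3, [0, 0, 0], [0, 0, 0]]]}}

```text
time_s: 8.47
tool_pos: [0.5593, 0.1171, 0.0213]
tool_rot: [179.6, 0.7, -1.3]
force: [-0.2, -0.8, -0.2]
grip_width: 0.0337
```

Run:
```python
from h import *
s=cam('side');o=env.get_obs();p=o['tool_pos'];print(p,o['tool_rot'],o['force'])
f=lambda q:((proj(s,q)-[250,160])*8).round()
print('pred of cell c in s5',f([.5641,.1283,.0648+.034]),'bar',f([.5622,.1255,.04]),'boss top',f([.5072,.1263,.056]))
```

```text
[0.5596031  0.1170111  0.02197655] [179.59986601   0.64977313  -1.2911577 ] [-0.6468365   0.58206881 -1.3535232 ]
pred of cell c in s5 [239. 206.] bar [237. 318.] boss top [128. 306.]
```

Call:
{"fn": "servo_tool", "kwargs": {"plan": [[0.3, [0.3, -0.8, 0], [0.4, 0.6, -0.4]], [0.3, [0, 0, 0], [0, 0, 0]], [0.3, [0, 0, 0], [0, 0, 0]]]}}

```text
time_s: 8.77
tool_pos: [0.5632, 0.1237, 0.0225]
tool_rot: [180.0, -0.1, -1.0]
force: [0.8, -0.0, -0.7]
grip_width: 0.0337
```

Call:
{"fn": "servo_tool", "kwargs": {"plan": [[0.3, [-0.1, -0.2, 0.3], [0, 0, -0.1]], [0.3, [0, 0, 0.3], [0, 0, 0]], [0.3, [0, 0, 0], [0, 0, 0]], [0.3, [0, 0, 0], [0, 0, 0]]]}}

```text
time_s: 9.1
tool_pos: [0.5634, 0.1268, 0.0176]
tool_rot: [-180.0, -0.2, -0.8]
force: [-0.6, -0.2, -0.5]
grip_width: 0.0338
```

Call:
{"fn": "servo_tool", "kwargs": {"plan": [[0.3, [-0.1, 0.1, 0.25], [0, 0, 0]], [0.3, [0, 0, 0.25], [0, 0, 0]], [0.3, [0, 0, 0], [0, 0, 0]]]}}

```text
time_s: 9.35
tool_pos: [0.5633, 0.126, 0.0127]
tool_rot: [-180.0, -0.4, -0.8]
force: [2.5, -0.3, -0.4]
grip_width: 0.0335
```

Call:
{"fn": "servo_tool", "kwargs": {"plan": [[0.3, [0.1, 0, 0], [0, -0.3, 0]], [0.3, [0, 0, 0], [0, 0, 0]], [0.3, [0, 0, 0.15], [0, 0, 0]], [0.3, [0, 0, 0], [0, 0, 0]]]}}

```text
time_s: 9.68
tool_pos: [0.5641, 0.1258, 0.0108]
tool_rot: [-180.0, 0.0, -0.8]
force: [0.1, -0.2, -0.5]
grip_width: 0.034
```

Call:
{"fn": "servo_tool", "kwargs": {"plan": [[0.3, [0, 0, 0.12], [0, 0, 0]], [0.3, [0, 0, 0.1], [0, 0, 0]], [0.3, [0, 0, 0.0], [0, 0, 0]]]}}

```text
time_s: 9.93
tool_pos: [0.5644, 0.1259, 0.0104]
tool_rot: [180.0, 0.0, -0.8]
force: [0.8, -0.6, -0.8]
grip_width: 0.0338
```

Call:
{"fn": "servo_tool", "kwargs": {"plan": [[0.3, [0, 0, 0.2], [0, 0, 0]], [0.3, [0, 0, 0.1], [0, 0, 0]]]}}

```text
time_s: 10.1
tool_pos: [0.5647, 0.126, 0.0093]
tool_rot: [179.9, -0.0, -0.8]
force: [-4.1, -2.0, 9.2]
grip_width: 0.0338
```

Contact comes at reading 0.0095, which matches the bar top at 40 mm and is below the stops. Releasing.

Call:
{"fn": "servo_tool", "kwargs": {"plan": [[0.5, [0, 0, 0], [0, 0, 0]], [0.5, [0, 0, 0], [0, 0, 0]], [0.5, [0, 0, 0], [0, 0, 0]], [0.5, [0, 0, 0], [0, 0, 0]], [0.5, [0, 0, -1], [0, 0, 0]], [0.5, [0, 0, -1.5], [0, 0, 0]], [0.5, [0, 0, -2], [0, 0, 0]], [0.5, [0, 0, -2], [0, 0, 0]], [0.5, [0, 0, 0], [0, 0, 0]]]}}

```text
time_s: 10.85
tool_pos: [0.5629, 0.1263, 0.0765]
tool_rot: [179.9, 0.2, -0.8]
force: [1.8, -0.2, 1.0]
grip_width: 0.0436
```

Run:
```python
from h import *
s=cam('side');cv2.imwrite('pics/s6.png',cv2.resize(s['image'][160:230,250:330],(640,560),interpolation=cv2.INTER_CUBIC))
```

```text
(no output)
```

View pics/s6.png

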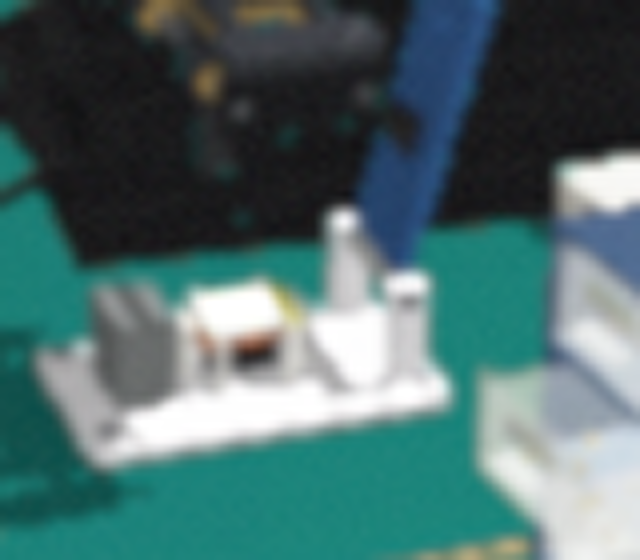

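The cell lies flat on the bar at about (245,300), between the pegs. To locate the bore by touch, I'll now grip the fixed boss gently (44 mm wide) to find its y.

Call:
{"fn": "servo_tool", "kwargs": {"plan": [[0.75, [-2, 0, 0], [0, 0, 0]], [0.75, [-2, 0, 0], [0, 0, 0]], [0.75, [-1.5, 0, 0], [0, 0, 0]], [0.75, [0, 0, 2], [0, 0, 0]], [0.75, [0, 0, 2], [0, 0, 0]], [0.75, [0, 0, 0], [0, 0, 0]], [0.75, [0, 0, 0], [0, 0, 0]]], "force": 3}}

```text
time_s: 11.48
tool_pos: [0.5025, 0.1255, 0.0315]
tool_rot: [179.9, 0.5, -0.8]
force: [0.5, 0.4, 0.7]
grip_width: 0.0648
```

Call:
{"fn": "servo_tool", "kwargs": {"plan": [[0.75, [0.5, 0, 1], [0.1, 0.5, 0]], [0.75, [0, 0, 0.8], [0, 0, 0]], [0.75, [0, 0, 0], [0, 0, 0]], [0, [0, 0, 0], [0, 0, 0]], [0, [0, 0, 0], [0, 0, 0]], [0, [0, 0, 0], [0, 0, 0]], [0, [0, 0, 0], [0, 0, 0]], [0, [0, 0, 0], [0, 0, 0]], [0, [0, 0, 0], [0, 0, 0]]]}}

```text
time_s: 12.23
tool_pos: [0.509, 0.1286, 0.0156]
tool_rot: [-179.8, -0.1, -0.8]
force: [0.5, -1.8, -3.0]
grip_width: 0.0444
```

Call:
{"fn": "servo_tool", "kwargs": {"plan": [[0, [0, 0, 0], [0, 0, 0]], [0, [0, 0, 0], [0, 0, 0]], [0, [0, 0, 0], [0, 0, 0]]]}}

```text
time_s: 12.48
tool_pos: [0.509, 0.1285, 0.0156]
tool_rot: [-179.8, -0.1, -0.8]
force: [1.7, 1.5, -2.1]
grip_width: 0.0439
```

Call:
{"fn": "servo_tool", "kwargs": {"plan": [[0, [0, 0.1, 0], [0, 0, 0]], [0, [0, 0, 0], [0, 0, 0]], [0, [0, 0, 0], [0, 0, 0]]]}}

```text
time_s: 12.73
tool_pos: [0.509, 0.1286, 0.0156]
tool_rot: [-179.7, -0.2, -0.8]
force: [1.5, 1.9, -3.0]
grip_width: 0.044
```

Call:
{"fn": "servo_tool", "kwargs": {"plan": [[0.6, [0, 0, 0], [0, 0, 0]], [0.6, [0, 0, 0], [0, 0, 0]], [0.6, [0, 0, 0], [0, 0, 0]], [0.6, [0, 0, -1.5], [0, 0, 0]], [0.3, [-1.5, 0, -0.5], [0, 0, 0]], [0, [-2, 0, 0], [0, 0, 0]], [0, [-1, 0, 0], [0, 0, 0]], [0, [0, 0, 0], [0, 0, 0]], [0, [0, 0, 0], [0, 0, 0]], [0, [0, 0, 1], [0, 0, 0]], [0, [0, 0, 1], [0, 0, 0]], [0, [0, 0, 0], [0, 0, 0]]]}}

```text
time_s: 13.73
tool_pos: [0.4669, 0.1241, 0.0163]
tool_rot: [180.0, -0.4, -1.0]
force: [-0.7, 0.2, 0.7]
grip_width: 0.0069
```

Call:
{"fn": "servo_tool", "kwargs": {"plan": [[0, [0.9, -0.4, 0], [0, -0.4, 0]], [0, [0, 0, 0], [0, 0, 0]], [0, [0.2, 0, 0], [0, 0, 0]], [0, [0.2, 0, 0], [0, 0, 0]], [0, [0, 0, 0], [0, 0, 0]]]}}

```text
time_s: 14.15
tool_pos: [0.4789, 0.1279, 0.0128]
tool_rot: [-179.9, 0.4, -1.0]
force: [-1.0, -0.6, -0.5]
grip_width: 0.0008
```

Call:
{"fn": "servo_tool", "kwargs": {"plan": [[0, [0.15, 0, 0], [0, 0.4, 0]], [0, [0.15, 0, 0], [0, 0, 0]], [0, [0, 0, 0], [0, 0, 0]]]}}

```text
time_s: 14.4
tool_pos: [0.4819, 0.1276, 0.0127]
tool_rot: [-179.9, -0.1, -1.0]
force: [0.0, -0.0, -0.6]
grip_width: 0.0006
```

Call:
{"fn": "servo_tool", "kwargs": {"plan": [[0, [0.15, 0, 0], [0, 0, 0]], [0, [0.1, 0, 0], [0, 0, 0]]]}}

```text
time_s: 14.57
tool_pos: [0.4844, 0.1273, 0.013]
tool_rot: [-180.0, -0.1, -1.0]
force: [0.6, 1.0, -0.6]
grip_width: 0.0007
```

Call:
{"fn": "servo_tool", "kwargs": {"plan": [[0, [0.1, 0, 0], [0, 0, 0]], [0, [0.1, 0, 0], [0, 0, 0]]]}}

```text
time_s: 14.73
tool_pos: [0.4853, 0.1272, 0.0129]
tool_rot: [180.0, 0.0, -1.0]
force: [-5.0, -0.8, 3.8]
grip_width: 0.0003
```

The boss face touches at x=0.485, so the bore sits at about (0.5095, 0.1285) in robot readings. Next I go up and behind the cover.

Call:
{"fn": "servo_tool", "kwargs": {"plan": [[0, [-1, 0, 0], [0, 0, 0]], [0, [0, 0, -3], [0, 0, 0]], [0, [0, 0, -4], [0, 0, 0]], [0, [0, 0, -4], [0, 0, 0]], [0, [0, 0, -4], [0, 0, 0]], [0, [0, 0, -4], [0, 0, 0]], [0, [0, 0, -3], [0, 0, 0]], [0, [0, 0, 0], [0, 0, 0]]]}}

```text
time_s: 15.4
tool_pos: [0.4686, 0.1283, 0.2388]
tool_rot: [179.9, 0.4, -0.7]
force: [1.5, 1.3, -0.2]
grip_width: 0.0003
```

Call:
{"fn": "servo_tool", "kwargs": {"plan": [[0, [3, 0, 0], [0, 0.3, 0]], [0, [4, 0, 0], [0, 0, 0]], [0, [4, 0, 0], [0, 0, 0]], [0, [4, 0, 0], [0, 0, 0]], [0, [4, 0, 0], [0, 0, 0]], [0, [4, 0, 0], [0, 0, 0]], [0, [3, 0, 0], [0, 0, 0]], [0, [0, 0, 0], [0, 0, 0]]]}}

```text
time_s: 16.07
tool_pos: [0.7372, 0.1251, 0.2374]
tool_rot: [179.3, -0.4, -0.8]
force: [-1.1, -1.5, -2.1]
grip_width: 0.0002
```

Call:
{"fn": "servo_tool", "kwargs": {"plan": [[0, [0, 0, 3], [0.6, -0.4, 0]], [0, [0, 0, 4], [0, 0, 0]], [0, [0, 0, 3], [0, 0, 0]], [0, [0, 0, 0], [0, 0, 0]], [0, [-2, 0, 0], [0, 0, 0]], [0, [-2, 0, 0], [0, 0, 0]], [0, [0, 0, 0], [0, 0, 0]]]}}

```text
time_s: 16.65
tool_pos: [0.6928, 0.1292, 0.1301]
tool_rot: [-179.8, 0.3, -0.6]
force: [0.3, 0.7, 0.5]
grip_width: 0.0005
```

Call:
{"fn": "servo_tool", "kwargs": {"plan": [[0, [-1.5, 0, -0.4], [0, 0, 0]], [0, [-1.5, 0.1, -0.4], [0, 0, 0]], [0, [-1.5, 0.1, -0.4], [0, 0, 0]], [0, [-1.5, 0, 0], [0, 0, 0]], [0, [0, 0, 0], [0, 0, 0]]]}}

```text
time_s: 17.07
tool_pos: [0.6332, 0.1292, 0.1508]
tool_rot: [-179.8, -0.4, -0.5]
force: [1.5, 0.2, 0.4]
grip_width: 0.0004
```

Call:
{"fn": "servo_tool", "kwargs": {"plan": [[0, [-1.8, 0, 0.9], [0, 0, 0]], [0, [-1.8, 0, 0.9], [0, 0, 0]], [0, [-1.5, 0, 1.0], [0, 0, 0]], [0, [-1.4, 0, 1.0], [0, 0, 0]], [0, [0, 0, 0], [0, 0, 0]]]}}

```text
time_s: 17.48
tool_pos: [0.5753, 0.1314, 0.1211]
tool_rot: [-179.7, -1.6, -0.5]
force: [-1.0, 0.2, -0.1]
grip_width: 0.0008
```

Call:
{"fn": "servo_tool", "kwargs": {"plan": [[0, [-0.9, 0.3, 0.9], [-0.2, -1.6, 0]], [0, [-1.1, 0, 1.2], [0, 0, 0]], [0, [-1.0, 0, 1.3], [0, 0, 0]], [0, [-0.5, 0, 1.0], [0, 0, 0]], [0, [0, 0, 0], [0, 0, 0]]]}}

```text
time_s: 17.9
tool_pos: [0.5469, 0.1293, 0.0805]
tool_rot: [-179.8, -0.4, -0.5]
force: [-0.2, -0.4, -0.3]
grip_width: 0.0004
```

Call:
{"fn": "servo_tool", "kwargs": {"plan": [[0, [-0.7, 0.1, 1.3], [-0.2, -0.4, 0]], [0, [-0.4, 0, 1.0], [0, 0, 0]], [0, [-0.2, 0, 0.6], [0, 0, 0]], [0, [0, 0, 0.3], [0, 0, 0]], [0, [0, 0, 0], [0, 0, 0]]]}}

```text
time_s: 18.32
tool_pos: [0.5359, 0.1289, 0.0462]
tool_rot: [-179.9, -0.1, -0.5]
force: [-0.1, -0.1, 0.6]
grip_width: 0.0004
```

Run:
```python
from h import *
s=cam('side');cv2.imwrite('pics/s7.png',cv2.resize(s['image'][150:230,220:330],None,fx=6,fy=6,interpolation=cv2.INTER_CUBIC)); o=env.get_obs(); print(o['tool_pos'],o['force'],o['qpos'])
```

```text
[0.53599774 0.1288669  0.04646115] [0.44052184 0.69921489 0.63291776] [  25.21287615   19.48582045  -47.97798725  105.56024866   16.26279748
   62.00110001 -119.39988971]
```

View pics/s7.png

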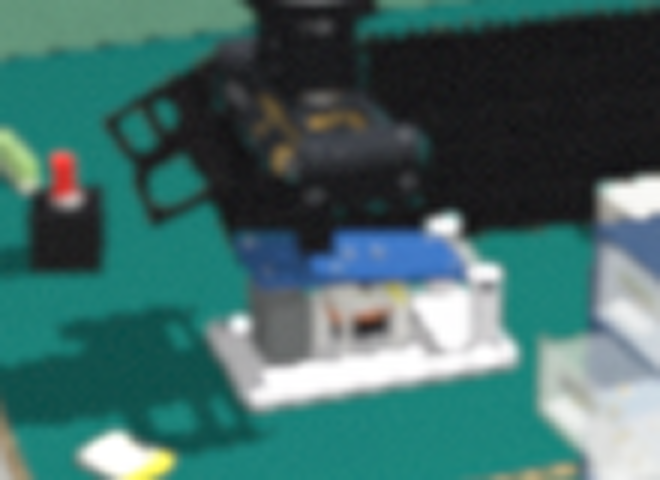

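The cover is nearly level at (350,255), with the cell still in place under it, and the pin stands at (65,178). I'll press lightly until the foot rests on the cell.

Call:
{"fn": "servo_tool", "kwargs": {"plan": [[0, [0, 0, 0.2], [0, 0, 0]], [0, [0, 0, 0.2], [0, 0, 0]]]}}

```text
time_s: 18.53
tool_pos: [0.5367, 0.1291, 0.0429]
tool_rot: [-179.9, -0.1, -0.5]
force: [-0.5, -0.0, 0.8]
grip_width: 0.0002
```

Call:
{"fn": "servo_tool", "kwargs": {"plan": [[0, [0, 0, 0.2], [0, 0, 0]], [0, [0, 0, 0.2], [0, 0, 0]]]}}

```text
time_s: 18.7
tool_pos: [0.5372, 0.1291, 0.0391]
tool_rot: [-179.9, -0.2, -0.6]
force: [-0.6, -0.1, -0.0]
grip_width: 0.0005
```

Call:
{"fn": "servo_tool", "kwargs": {"plan": [[0, [0, 0, 0.15], [0, 0, 0]], [0, [0, 0, 0.15], [0, 0, 0]]]}}

```text
time_s: 18.87
tool_pos: [0.5371, 0.1291, 0.037]
tool_rot: [-180.0, -0.1, -0.6]
force: [-2.4, -1.0, 7.9]
grip_width: 0.0006
```

The foot rests on the cell at 8 N. Letting go upwards and heading for the pin.

Call:
{"fn": "servo_tool", "kwargs": {"plan": [[0, [0, 0, -2], [0, 0, 0]], [0, [0, 0, -3], [0, 0, 0]], [0, [0, 0, -3], [0, 0, 0]], [0.4, [-3, 0, 0], [0, 0, 0]], [0.4, [-3, 0, 0], [0, 0, 0]], [0.4, [-2, -2, 0], [0, 0, 0]], [0.4, [-1, -3.5, 0], [0, 0, 0]], [0.4, [-1, -3.5, 0], [0, 0, 0]], [0.4, [-1, -3.5, 0], [0, 0, 0]], [0.4, [-0.5, -3.5, 0], [0, 0, -5]], [0.4, [0, 0, 0], [0, 0, -5]], [0.4, [0, 0, 0], [0, 0, 0]]], "force": 3}}

```text
time_s: 19.87
tool_pos: [0.4222, 0.2944, 0.1209]
tool_rot: [179.8, -0.6, 9.4]
force: [0.1, -0.2, 0.1]
grip_width: 0.0343
```

Run:
```python
from h import *
s=cam('side');c=cam('top'); o=env.get_obs(); p=o['tool_pos']; print(p,o['tool_rot'],o['qpos'])
def red(c,b):
    h=cv2.cvtColor(c['image'],cv2.COLOR_BGR2HSV); k=((h[...,1]>120)&((h[...,0]<8)|(h[...,0]>172))&(h[...,2]>80))
    ys,xs=np.nonzero(k[b[1]:b[3],b[0]:b[2]]); 
    return (xs.mean()+b[0],ys.mean()+b[1],xs.min()+b[0],ys.min()+b[1],xs.max()+b[0],ys.max()+b[1],len(xs)) if len(xs) else None
a=red(s,(222,168,240,190)); b=red(c,(150,222,180,250)); print(a,b)
# use the initial top picture for the red mean
t0={**c,'image':cv2.imread('pics/top0.png')}; s0={**s,'image':cv2.imread('pics/side0.png')}
a=red(s0,(222,168,240,190)); b=red(t0,(150,222,180,250)); print(a,b)
if a: print(tri(t0,b[:2],s0,a[:2]))
print(onz(t0,b[:2],.066), onz(t0,b[:2],.062))
```

```text
[0.42257016 0.29338092 0.1209124 ] [179.85121121  -0.64419882   9.01336745] [  18.1668262    10.70215688  -60.84532238  106.20435915   10.55902212
   68.40807039 -127.08319922]
(np.float64(229.95), np.float64(178.85), np.int64(229), np.int64(176), np.int64(231), np.int64(182), 20) None
(np.float64(229.95), np.float64(178.85), np.int64(229), np.int64(176), np.int64(231), np.int64(182), 20) (np.float64(161.4), np.float64(234.76666666666668), np.int64(159), np.int64(232), np.int64(164), np.int64(237), 30)
(array([0.41628103, 0.32347823, 0.06382219]), np.float64(0.0022414574193991023))
[0.41719841 0.32279381 0.066     ] [0.41753927 0.32367551 0.062     ]
```

Call:
{"fn": "servo_tool", "kwargs": {"plan": [[0.4, [0.1, -3.0, 0], [0.1, -0.6, 0]], [0.4, [0, 0, 0], [0, 0, 0]], [0.4, [0, 0, 2], [0, 0, 0]], [0.4, [0, 0, 2], [0, 0, 0]], [0.4, [0, 0, 0], [0, 0, 0]], [0.4, [0, 0, 0], [0, 0, 0]]]}}

```text
time_s: 20.47
tool_pos: [0.4248, 0.3159, 0.0794]
tool_rot: [179.7, -0.2, 7.5]
force: [0.2, 0.1, 0.3]
grip_width: 0.035
```

Call:
{"fn": "servo_tool", "kwargs": {"plan": [[0.4, [-0.5, -1.0, 0], [0.3, -0.2, -1.5]], [0.4, [0, 0, 0], [0, 0, 0]], [0.4, [0, 0, 0.5], [0, 0, 0]], [0.4, [0, 0, 0], [0, 0, 0]]]}}

```text
time_s: 20.8
tool_pos: [0.4205, 0.3245, 0.0768]
tool_rot: [-180.0, -0.1, 8.7]
force: [-0.4, -0.9, -0.4]
grip_width: 0.0349
```

Call:
{"fn": "servo_tool", "kwargs": {"plan": [[0.4, [-0.1, 0, 1], [0, 0, 0]], [0.4, [-0.1, -0.1, 1], [0, 0, 0]], [0.4, [0, 0, 0], [0, 0, 0]], [0.4, [0, 0, 0], [0, 0, 0]]]}}

```text
time_s: 21.13
tool_pos: [0.4189, 0.3254, 0.0555]
tool_rot: [-180.0, -0.3, 8.7]
force: [1.3, -0.3, -0.7]
grip_width: 0.0346
```

Call:
{"fn": "servo_tool", "kwargs": {"plan": [[0.4, [0, 0, 1], [0, -0.3, 0]], [0.4, [0, 0, 1], [0, 0, 0]], [0.4, [0, 0, 0.6], [0, 0, 0]], [0.4, [0, 0, 0], [0, 0, 0]], [0.4, [0, 0, 0], [0, 0, 0]]]}}

```text
time_s: 21.55
tool_pos: [0.4183, 0.325, 0.0256]
tool_rot: [180.0, 0.2, 8.7]
force: [0.9, 0.6, 0.8]
grip_width: 0.035
```

Call:
{"fn": "servo_tool", "kwargs": {"plan": [[0.4, [0, 0, 0.3], [0, 0.2, 0]], [0.4, [0, 0, 0], [0, 0, 0]], [0.0, [0, 0, 0], [0, 0, 0]], [0.0, [0, 0, 0], [0, 0, 0]], [0.0, [0, 0, 0], [0, 0, 0]], [0.0, [0, 0, 0], [0, 0, 0]], [0.0, [0, 0, 0], [0, 0, 0]], [0.0, [0, 0, 0], [0, 0, 0]], [0.0, [0, 0, 0], [0, 0, 0]]]}}

```text
time_s: 22.3
tool_pos: [0.4191, 0.3252, 0.0233]
tool_rot: [180.0, -0.1, 8.7]
force: [-0.3, 0.9, -0.5]
grip_width: 0.014
```

Call:
{"fn": "servo_tool", "kwargs": {"plan": [[0, [0, 0, 0], [0, 0, 0]], [0, [0, 0, 0], [0, 0, 0]], [0, [0, 0, -0.8], [0, 0, 0]], [0, [0, 0, -1], [0, 0, 0]], [0, [0, 0, -1], [0, 0, 0]], [0, [0, 0, 0], [0, 0, 0]]], "force": 45}}

```text
time_s: 22.8
tool_pos: [0.4187, 0.3254, 0.054]
tool_rot: [180.0, -0.1, 8.7]
force: [0.2, -0.0, -0.3]
grip_width: 0.0126
```

Call:
{"fn": "servo_tool", "kwargs": {"plan": [[0, [0, 0, -2], [0, 0, 0]], [0, [0, 0, -2.5], [0, 0, 0]], [0, [0, 0, -2.5], [0, 0, 0]], [0, [0, 3, 0], [0, 0, 0]], [0, [0, 3.5, 0], [0, 0, 4.7]], [0, [0.5, 3.5, 0], [0, 0, 4.7]], [0, [1.5, 3.5, 0], [0, 0, 0]], [0, [2, 2.5, 0], [0, 0, 0]], [0, [2, 2, 0], [0, 0, 0]], [0, [2, 1, 0], [0, 0, 0]], [0, [0, 0, 0], [0, 0, 0]], [0, [0, 0, 0], [0, 0, 0]]]}}

```text
time_s: 23.8
tool_pos: [0.5147, 0.1309, 0.135]
tool_rot: [-180.0, -0.9, -0.8]
force: [-1.2, 0.6, -0.4]
grip_width: 0.0127
```

Call:
{"fn": "servo_tool", "kwargs": {"plan": [[0, [-0.5, 0.2, 1], [0, -0.9, 0]], [0, [0, 0, 1], [0, 0, 0]], [0, [0, 0, 0], [0, 0, 0]], [0, [0, 0, 0], [0, 0, 0]]]}}

```text
time_s: 24.13
tool_pos: [0.5073, 0.1312, 0.1131]
tool_rot: [-180.0, 0.1, -0.6]
force: [0.6, 0.8, -0.2]
grip_width: 0.0129
```

Call:
{"fn": "servo_tool", "kwargs": {"plan": [[0, [0.2, 0.3, 0.4], [0, 0.1, 0.2]], [0, [0, 0, 0.4], [0, 0, 0]], [0, [0, 0, 0], [0, 0, 0]], [0, [0, 0, 0], [0, 0, 0]]]}}

```text
time_s: 24.47
tool_pos: [0.5077, 0.13, 0.1039]
tool_rot: [180.0, 0.1, -0.6]
force: [0.9, 0.1, 0.2]
grip_width: 0.0129
```

Call:
{"fn": "servo_tool", "kwargs": {"plan": [[0, [0.2, 0.15, 0.3], [0, 0.1, 0.2]], [0, [0, 0, 0.3], [0, 0, 0]], [0, [0, 0, 0], [0, 0, 0]]]}}

```text
time_s: 24.72
tool_pos: [0.5101, 0.1287, 0.0977]
tool_rot: [180.0, -0.1, -0.8]
force: [-0.3, -0.1, -1.6]
grip_width: 0.0126
```

Call:
{"fn": "servo_tool", "kwargs": {"plan": [[0, [-0.05, 0, 0.3], [0, 0, 0]], [0, [0, 0, 0.3], [0, 0, 0]], [0, [0, 0, 0.2], [0, 0, 0]], [0, [0, 0, 0], [0, 0, 0]]]}}

```text
time_s: 25.05
tool_pos: [0.5098, 0.1285, 0.0889]
tool_rot: [-180.0, -0.1, -0.8]
force: [-0.2, -0.5, -0.3]
grip_width: 0.0128
```

Call:
{"fn": "servo_tool", "kwargs": {"plan": [[0, [0, 0, 0.25], [0, 0, 0]], [0, [0, 0, 0.25], [0, 0, 0]], [0, [0, 0, 0], [0, 0, 0]]]}}

```text
time_s: 25.3
tool_pos: [0.5098, 0.1286, 0.0834]
tool_rot: [-180.0, -0.1, -0.8]
force: [0.2, -0.7, 0.0]
grip_width: 0.0125
```

Call:
{"fn": "servo_tool", "kwargs": {"plan": [[0, [0, 0, 0.25], [0, 0, 0]], [0, [0, 0, 0.25], [0, 0, 0]], [0, [0, 0, 0.2], [0, 0, 0]], [0, [0, 0, 0], [0, 0, 0]]]}}

```text
time_s: 25.63
tool_pos: [0.5099, 0.1285, 0.0756]
tool_rot: [-180.0, -0.1, -0.8]
force: [-0.9, -0.1, -0.2]
grip_width: 0.0128
```

Call:
{"fn": "servo_tool", "kwargs": {"plan": [[0, [0, 0, 0.2], [0, 0, 0]], [0, [0, 0, 0.2], [0, 0, 0]], [0, [0, 0, 0.2], [0, 0, 0]]]}}

```text
time_s: 25.88
tool_pos: [0.5102, 0.1287, 0.0694]
tool_rot: [-180.0, -0.1, -0.8]
force: [-0.8, -0.7, 0.3]
grip_width: 0.0128
```

The tip is about 6 mm inside the bore with no force on it. Continuing down.

Call:
{"fn": "servo_tool", "kwargs": {"plan": [[0, [0, 0, 0.3], [0, 0, 0]], [0, [0, 0, 0.3], [0, 0, 0]], [0, [0, 0, 0.3], [0, 0, 0]], [0, [0, 0, 0.2], [0, 0, 0]]]}}

```text
time_s: 26.22
tool_pos: [0.5102, 0.1286, 0.0572]
tool_rot: [-180.0, -0.1, -0.8]
force: [-0.0, -0.7, 0.1]
grip_width: 0.0126
```

Call:
{"fn": "servo_tool", "kwargs": {"plan": [[0, [0, 0, 0.3], [0, 0, 0]], [0, [0, 0, 0.3], [0, 0, 0]], [0, [0, 0, 0.3], [0, 0, 0]]]}}

```text
time_s: 26.47
tool_pos: [0.5105, 0.1287, 0.0481]
tool_rot: [-180.0, -0.2, -0.8]
force: [-1.8, -1.2, 7.5]
grip_width: 0.0131
```

Call:
{"fn": "servo_tool", "kwargs": {"plan": [[0, [0, 0, 0.3], [0, 0, 0]], [0, [0, 0, 0.3], [0, 0, 0]], [0, [0, 0, 0.2], [0, 0, 0]]]}}

```text
time_s: 26.72
tool_pos: [0.5108, 0.1289, 0.0426]
tool_rot: [179.9, -0.1, -0.8]
force: [-7.6, -2.3, 22.3]
grip_width: 0.0129
```

Call:
{"fn": "servo_tool", "kwargs": {"plan": [[0, [0, 0, 0.3], [0, 0, 0]], [0, [0, 0, 0.3], [0, 0, 0]], [0, [0, 0, 0.3], [0, 0, 0]]]}}

```text
time_s: 26.97
tool_pos: [0.5109, 0.1287, 0.0426]
tool_rot: [179.4, 0.0, -0.9]
force: [-9.6, -3.5, 25.2]
grip_width: 0.0128
```

Run:
```python
from h import *
s=cam('side');cv2.imwrite('pics/s8.png',cv2.resize(s['image'][150:230,220:330],None,fx=6,fy=6,interpolation=cv2.INTER_CUBIC))
for i in range(3): cam('top'); o=env.get_obs(); print(o['time_s'],o['tool_pos'],o['force'],o['grip_width'])
```

```text
27.0667 [0.51089873 0.12872388 0.04258533] [-9.74128262 -4.85990098 26.34454368] 0.012761910212751273
27.1167 [0.51087661 0.12873121 0.0425759 ] [-10.30873482  -3.22970986  24.62955299] 0.01291101133795029
27.1667 [0.51088898 0.1287181  0.04257868] [-9.36684723 -3.0799027  25.67518995] 0.01266923065464622
```

View pics/s8.png

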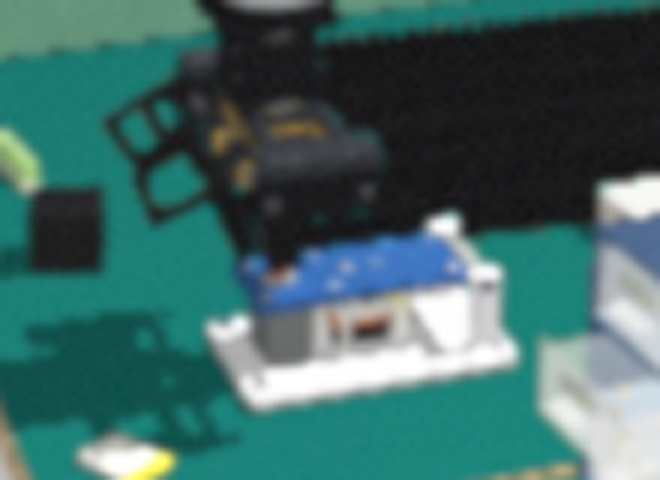

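The picture shows the cover level on the boss, the pin's flange on the cover at about (280,275), and the cell underneath. The reading holds steady at a hard stop, 0.0426 against the predicted 0.043, at about 25 N. Handing in.

```bash
python3 -c "
from cell import env
env.sign_off(); o=env.get_obs(); print(o['time_s'],o['tool_pos'],o['force'],o['grip_width'])"
```

```text
the job is handed in; nothing more can be done
the job is handed in; nothing more can be done
```

The job is done and handed in at about 27 s of the 72 s. The cell lies flat on the copper bar between its stops, and the blue cover is down on it. The pin is through the cover's hole and pushed fully home, and the arm is still gripping it and pressing down.

**Last checks:**
- **Pin home:** it stopped hard at a z reading of 0.0426 m, against about 0.043 m expected. It stayed there under a steady push of about 25 N, with a sideways force of about 10 N.
- **Grip:** the head read about 12.8 mm at a 45 N grip, against its nominal 14 mm (it read 14.0 mm at 3 N).
- **Picture:** the last side view showed the cover level on the boss, the pin's flange on the cover and the cell still in place under it.

**What disagreed:**
- **Height reading:** the reported tool height was about 32 mm too low. My first grasp closed on air above the cell, without touching it. I found the true height by touching the bench and used that from then on.
- **Sideways position:** the jig's position by touch differed from the camera's by about 2 mm each way. I located the bore by touch, and the pin went in without resistance.

I moved none of the loose things. The final picture shows only part of the bench, so I did not check all of them at the end.

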